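# Pin the lever of the ring bender to its ram

## Robot

A 6-joint arm with a two-finger parallel gripper is mounted at the origin on the work surface. World frame = base frame: x ahead of the robot, y to its left, z up, the work surface at z = 0. Lengths are in m, angles in rad, forces in N, time in s.
With the tool pointing down it reaches from about 0.375 to 0.975 m from the base axis. Payload 3.8 kg.
Tool frame: the origin (TCP) lies midway between the tips of the shut fingers; the grasp point (between the pads) lies 19 mm behind it; z points along the fingers, y is the line along which they close (so a half turn about z gives the same grasp; the last joint's range is limited). The gripper opens to 85 mm and grips with 20 to 120 N. Pads are 22 mm wide; open, the fingers measure 114 mm over their backs; the gripper's body (76 mm by 85 mm) begins 54 mm behind the grasp point. The pads swing forward as they close: fully open they stand 13 mm farther back than shut.
Start: joints at [-1.257, 0.264, 1.604, -0, 1.274, -0.037], TCP at [0.232, -0.634, 0.231] pointing down, gripper open.
Joint ranges: [-2.63, 2.63], [-0.94, 2.18], [0.31, 2.57], [-1.31, 4.45], [0, 2.66], [-2.55, 2.55]. Speed limits (rad/s): [2.57, 2.57, 3.14, 3.14, 3.14, 3.14].

## Interface

Orientations are given as a rotation vector (axis times angle).
In Python, from workcell import status, read_camera, workorder, masks_of gives the robot as it stands.
- The arm moves only by the tool drive_tool, never from a script. Its argument "rows" is a list of rows, each a list of 7 numbers: the turn, a rotation vector about the tool's x, y, z in degrees, then the shift along the tool's x, y, z in m, then the opening, from 0 (shut) to 1 (fully open). In form: [[ax, ay, az, tx, ty, tz, claw], ...]. A call has 1 to 8 rows; each row shifts and turns the commanded pose from where the row before left it, along the tool's axes as they then stand; what a row does not reach is not made up. A row lasts 1/12 s, in which the tool goes at most 41.7 mm and 7.16 degrees, less where a joint would pass 70% of its speed; a pose out of reach is approached as far as the arm can. A call is refused whole if a number of a shift passes 0.0417 or a number of a turn 7.16, either way. A call with a gripper value outside its range is refused whole. The fingers move at their own pace and stop on an object; "force" is the grip in N (left out, the last holds). Time passes only in rows, so rows that do not move let the fingers close. It gives the time, the measured TCP pose, the force, the opening and the grip force at its end, in the units of the state.
- status.read_state(): the state, without advancing time (a new reading comes with each control period).
- read_camera(name): name is "scene" or "top" or "wrist"; returns a dict with "color" (420x560x3 uint8, red, green, blue), "intrinsics" (3x3 intrinsics, pixels), "world_from_camera" (4x4, takes a point from camera to world coordinates); the wrist camera has in their place "mount" (4x4, takes a point from camera to tool coordinates, whose origin is the TCP and whose axes are the flange's). Camera axes: x right, y up, looking along -z (the intrinsics and any distortion apply to the point x, -y, -z); pixel columns grow to the right and rows downward; lengths in m; the calibration is good to about 2 mm. A picture is of the moment at which its call begins: read the wrist's pose just before it. There is no depth.
- workorder.finish_job(): hands the job in; it is judged then, once.
Trained networks look in a picture, given as the dict that the camera call returned (one of the last four; its "shot" number tells which), for a name from the list of things; names that differ only in an ending like _2 or _b are one class to them, and where a whole thing is asked for, a point or a joint stands for the part that bears it (a point fixed in the world has none). Each returns a list of dicts, best first, with "score" (0 to 1); they miss things now and then, are a little off and sometimes report something else, mostly with a low value. They report only what shows in the picture. A call takes as long as a camera call.
- masks_of(picture, name): "mask" (420x560 bool, what is visible of it) and "bbox" ([left, top, right, bottom] in pixels, round what is visible of it).
The state is a dict: "time": time; "q": joint angles; "joint_vel": joint speeds; "joint_torque": joint torques, N m; "tool_pos": TCP position; "tcp_rot": TCP orientation; "wrist_force": force on the tool from outside, world axes, zero at the start; "torque": the same for the moment, N m; "width": opening from 0.0 (shut) to 1.0 (fully open); "grip_force": force on a finger pad.
Only numpy, scipy, OpenCV 4.12 (cv2) and the standard library are available. Lean on these libraries where they do the work, as an engineer would, in place of code of your own. Each camera call takes 0.05 s, during which the arm holds its last target. There are 200 camera calls.

## Task

The jeweller's ring bender has been re-set and its hand lever must be coupled to the ram again: swing the lever in by its red grip until its fork stands over the tail of the ram, take the clevis pin out of the punch block and thread it down through the fork and the ram's hidden eye until its collar lies flush on the fork, then let go. Press only lightly while you feel for the eye with the nose of the pin, never force it, and leave the punches and the other tools as they are.

Things in the scene. Friction and masses are not known exactly. Their poses are not given: they have to be found in the camera images.
- bender: the ring bender, green bed 270 x 200 x 12 mm, screwed down; origin on the bench, on the ram's line; its x axis runs along the ram towards the die, y from the lever's pivot across the ram's line, z up. The ram is a flat steel bar 30 mm wide along that x axis, 33 to 47 mm above the bench, clamped in its guide (bender x 44 to 100 mm, up to 61 mm high): rubbing or pushing does not move it
- eye_range (a point): a fixed point of the bed: bender (0, 0), at the height of the ram's flat top, 47 mm. Near its tail the ram has one upright through hole, the eye, 11.5 mm wide. Set-ups differ: the eye's centre is on the ram's line, anywhere from 20 mm behind to 20 mm ahead of this point along bender x. It is not measured. Around the eye the bar is solid: 54 mm behind it, and on to the guide ahead
- lever (a joint): angle of the hand lever (rad) about its upright pivot: 0 when square to the ram, pointing along bender +y; positive when swung open towards bender -x (counter-clockwise from above). The fork is over the eye somewhere between -0.29 and 0.29. It moves from -0.36 to 0.8, stays where it is left, and takes about 1 to 3 N at the grip or the fork to swing
- pivot (a point): axis of the lever's pivot, at bender (0, -70 mm), at the height of the fork's upper face, 58 mm above the bench
- fork_slot (a point): middle of the slot in the fork's upper face, 58 mm above the bench, 70 mm from the pivot axis. Two cheeks 32 mm wide, above (48 to 58 mm high) and below (22 to 32 mm) the ram, are slotted through: 20 mm along the lever, and across it 12.5 mm (upper) and 14 mm (lower), so a pin on the ram's line stays inside as the lever swings. A pin in the slot drags the lever along; bed below 12 mm high
- lever_grip (a point): middle of the upright red grip, 25 mm across, from 68 to 106 mm above the bench (this point at 88 mm), 170 mm from the pivot axis along the lever
- pin: the clevis pin, 50 to 100 g, standing upright in one of the four holes of the punch block; origin in the middle of the collar's underside, z up. Steel shank 10 mm thick and 42 mm long below the collar, its last 2 mm tapering to a 9 mm nose; collar 24 mm across, 4 mm thick; above it a brass knob to hold, 16 mm across and 24 mm high (4 to 28 mm above the origin)
- pin_tip (a point): end of the pin's nose, 42 mm below its origin
- block: wooden punch block 200 x 52 x 50 mm, does not move; origin under its centre, long along its x axis; four upright through holes 13 mm wide at x = -72, -24, 24 and 72 mm. The pin's collar rests on its top, 50 mm above the bench
- punch1: doming punch, steel rod 10 mm thick with a ball end 15 mm across, standing in another hole of the block and reaching about 92 mm above the bench; origin at its foot. Leave it
- punch2: as punch1, ball 18 mm, about 95 mm high. Leave it
- punch3: as punch1, ball 21 mm, about 97 mm high. Leave it
- hammer: bench hammer 230 mm long lying at the right of the bench, origin under it. Leave it
- bench_block: steel bench block 75 x 75 x 22 mm, origin under its centre. Leave it
- bangle: silver bangle 68 mm across and 10 mm high lying flat. Leave it
- bangle2: brass bangle 62 mm across and 8 mm high lying flat. Leave it
- pliers: orange-handled pliers 140 mm long lying flat. Leave them

How it is judged:
By the outcome, as a careful person would: the job done as asked, in the order asked, and still so for the second after the job is handed in, with the robot touching nothing.
It also fails if it takes over 70 s, if anything falls off the work surface, if the arm or the gripper's body presses on something with over 40 N, if the wrist force passes 120 N, or if a joint passes its speed limit or range.

## Working session

There is one attempt and no reset: what is moved stays moved. The work goes in short steps, Python scripts to look and compute and a tool call to move; the robot and the scene stay as the last step left them, time stands still between calls to the robot, and variables do not carry over. Pictures are saved under pics/ and viewed, at most 11 in all, crops included, and the job is handed in when it is done.

Besides the shell and the picture viewer there is one more tool, called after "Emit:" by a JSON object that holds its "api" and its "payload", one argument or row to a line. drive_tool: Moves the arm, as the interface text tells. Its arguments: {"type":"object","properties":{"rows":{"type":"array"},"force":{"type":"number"}},"required":["rows"]}

```bash
mkdir -p pics
cat > h.py <<'E'
import numpy as np, cv2
from workcell import status, read_camera, workorder, masks_of
from scipy.spatial.transform import Rotation as R
def shot(n):
    s=status.read_state(); p=read_camera(n)
    if 'world_from_camera' in p: T=np.array(p['world_from_camera'])
    else:
        W=np.eye(4); W[:3,:3]=R.from_rotvec(s['tcp_rot']).as_matrix(); W[:3,3]=s['tool_pos']; T=W@np.array(p['mount'])
    p['T']=T; return p
def save(p,f): cv2.imwrite('pics/'+f,cv2.cvtColor(np.asarray(p['color']),cv2.COLOR_RGB2BGR))
def unproj(p,uv,z):
    K=np.array(p['intrinsics']); T=p['T']
    a=np.linalg.inv(K)@[uv[0],uv[1],1]; d=T[:3,:3]@[a[0],-a[1],-a[2]]; o=T[:3,3]
    return o+d*(z-o[2])/d[2]
def proj(p,X):
    K=np.array(p['intrinsics']); T=p['T']
    c=T[:3,:3].T@(np.asarray(X,float)-T[:3,3]); a=K@[c[0],-c[1],-c[2]]; return a[:2]/a[2]
E
python3 - <<'E'
from h import *
print(status.read_state())
for n in ['top','scene']:
    p=shot(n); save(p,n+'1.png'); print(n,np.round(p['T'],3).tolist(),np.round(p['intrinsics'],1).tolist(),[k for k in p])
    for t in ['bender','lever','lever_grip','pin','block','punch1','fork_slot']:
        for m in masks_of(p,t)[:3]:
            v,u=np.nonzero(m['mask']); print(n,t,round(m['score'],2),m['bbox'],u.mean().round(1),v.mean().round(1),len(u))
E
```

```text
{'time': 0.0, 'q': array([-1.25687527e+00,  2.64747608e-01,  1.60538522e+00,  2.74746412e-05,
        1.27363628e+00, -3.68903291e-02]), 'joint_vel': array([-2.04033852e-03, -1.27085612e-04, -6.37283312e-05,  1.71054208e-03,
       -8.61978974e-04, -6.83075517e-04]), 'joint_torque': array([ 9.04940157e-05, -5.15111232e+01, -3.67317080e+01,  2.26360144e-04,
        1.28757881e-02,  4.57308090e-06]), 'tool_pos': array([ 0.23176274, -0.63320416,  0.22995966]), 'tcp_rot': array([-3.09126359e+00, -5.47842569e-01,  4.30885003e-04]), 'wrist_force': array([-0.15638874,  0.53773979, -0.52387541]), 'torque': array([-0.01503471,  0.01270575,  0.02539744]), 'grip_force': 0.0, 'width': 1.0027728741500723}
top [[0.025, 0.997, -0.072, 0.378], [-1.0, 0.026, 0.003, -0.056], [0.005, 0.072, 0.997, 1.524], [0.0, 0.0, 0.0, 1.0]] [[516.1, 0.0, 284.0], [0.0, 516.1, 205.2], [0.0, 0.0, 1.0]] ['color', 'intrinsics', 'world_from_camera', 'shot', 'T']
top bender 0.86 [178.6, 105.4, 252.7, 202.5] 214.8 152.0 6143
top bender 0.41 [98.3, 209.1, 138.1, 247.5] 117.4 227.1 320
top lever 0.62 [177.2, 162.0, 234.3, 203
[... 434 characters left out ...]
0.0, 1.0]] [[416.4, 0.0, 279.4], [0.0, 416.4, 206.9], [0.0, 0.0, 1.0]] ['color', 'intrinsics', 'world_from_camera', 'shot', 'T']
scene bender 0.8 [297.4, 165.9, 398.9, 247.3] 347.4 214.6 3495
scene lever 0.59 [320.1, 162.9, 332.5, 208.7] 325.9 185.8 349
scene lever_grip 0.87 [322.1, 166.5, 330.5, 210.7] 325.9 189.1 248
scene pin 0.57 [322.5, 165.9, 334.4, 209.8] 325.6 186.3 284
scene block 0.93 [224.3, 224.6, 292.3, 270.6] 257.1 245.5 1469
scene punch1 0.64 [274.4, 232.5, 276.3, 245.0] 276.5 239.2 66
scene punch1 0.56 [230.3, 214.9, 237.2, 228.5] 235.2 221.2 71
scene fork_slot 0.63 [319.8, 167.2, 333.6, 208.2] 325.8 186.4 330
scene fork_slot 0.23 [121.9, 284.7, 191.4, 353.0] 156.9 321.7 1302
```

Run:
```python
import cv2,numpy as np
t=cv2.imread('pics/top1.png')[90:230,90:350]; s=cv2.imread('pics/scene1.png')[130:330,190:450]
t=cv2.resize(t,None,fx=3,fy=3,interpolation=cv2.INTER_CUBIC); cv2.imwrite('pics/t2.png',t)
cv2.imwrite('pics/s2.png',cv2.resize(s,None,fx=3,fy=3,interpolation=cv2.INTER_CUBIC)[:600])
```

```text
(no output)
```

View pics/t2.png

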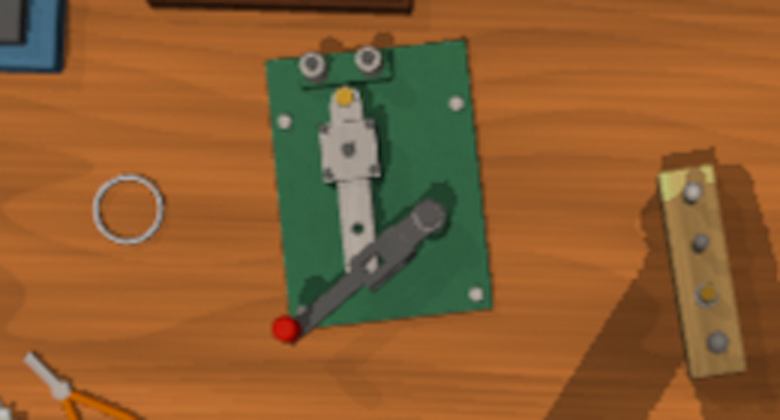

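View pics/s2.png

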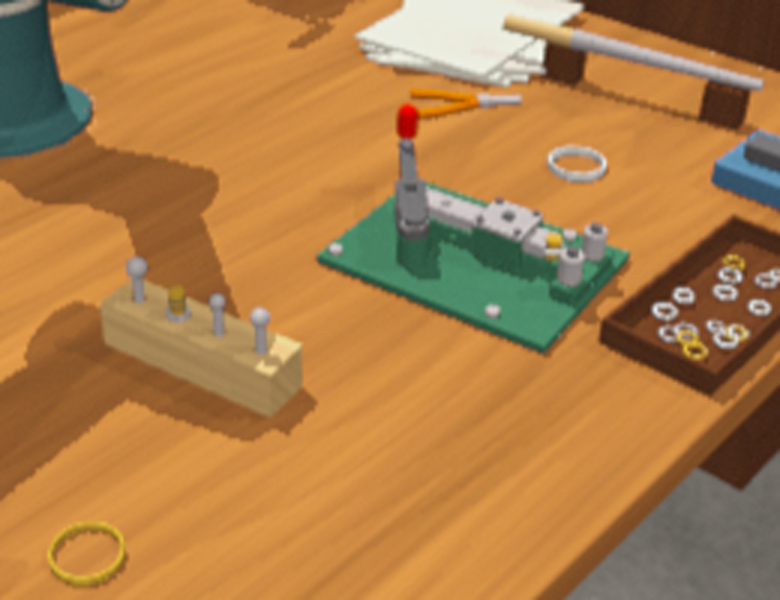

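The top view shows the ram's eye as a dark dot at about (209,166), the pivot at (234,162), the red grip at (185,199) and the pin's brass knob at (326,188). The lever is swung open. Now the geometry.

Run:
```python
from h import *
p=shot('top'); im=np.asarray(p['color']); hsv=cv2.cvtColor(im,cv2.COLOR_RGB2HSV)
g=cv2.inRange(hsv,(60,60,30),(90,255,200)); g[:, :170]=0; g[:,260:]=0
c=max(cv2.findContours(g,0,2)[0],key=cv2.contourArea); h=cv2.convexHull(c)
r=cv2.minAreaRect(np.array([unproj(p,x[0],.012)[:2]*1000 for x in h],np.float32)); print('bed',r)
f=lambda x,y:(90+(x-1)/3,90+(y-1)/3)
for n,x,y,z in [('pivot',431,215,.058),('eye',358,228,.047),('guideTL',320,127,.061),('guideBR',380,178,.061),('guideTR',374,118,.061),('guideBL',325,184,.061),('ramBL',348,270,.047),('slot',373,263,.058),('knob',707,291,.078)]:
    print(n,np.round(unproj(p,f(x,y),z)*1000,1))
red=cv2.inRange(hsv,(0,180,120),(6,255,255)); red[:,:150]=0; red[:,250:]=0
v,u=np.nonzero(red); print('grip',u.mean(),v.mean(),np.round(unproj(p,(u.mean(),v.mean()),.1)*1000,1))
b=masks_of(p,'block')[0]['mask'].astype(np.uint8); h=cv2.convexHull(max(cv2.findContours(b,0,2)[0],key=cv2.contourArea))
print('block',cv2.minAreaRect(np.array([unproj(p,x[0],.05)[:2]*1000 for x in h],np.float32)))
q=shot('scene'); r=masks_of(q,'lever_grip')[0]['mask']
im=np.asarray(q['color']); hs=cv2.cvtColor(im,cv2.COLOR_RGB2HSV); rr=cv2.inRange(hs,(0,180,120),(6,255,255)); rr[:,:300]=0; rr[:,350:]=0
v,u=np.nonzero(rr); print('grip scene',np.round(unproj(q,(u.mean(),v.mean()),.088)*1000,1))
ff=lambda x,y:(190+(x-1)/3,130+(y-1)/3)
for n,x,y,z in [('knobtop',177,290,.078),('collarmid',177,318,.05),('pivot',412,228,.058)]: print(n,np.round(unproj(q,ff(x,y),z)*1000,1))
```

```text
bed ((642.9618530273438, 145.6620330810547), (266.25482177734375, 195.65321350097656), 7.639204502105713)
pivot [605.8  88.3  58. ]
eye [593. 159.  47.]
guideTL [687.4 196.8  61. ]
guideBR [639.6 137.8  61. ]
guideTR [697.5 145.5  61. ]
guideBL [632.5 190.   61. ]
ramBL [552.2 167.2  47. ]
slot [558.2 142.   58. ]
knob [ 537.5 -175.1   78. ]
grip 184.28301886792454 199.1509433962264 [490.2 216.3 100. ]
block ((557.9458618164062, -169.08106994628906), (202.47462463378906, 56.13472366333008), 10.495944023132324)
grip scene [490.8 216.4  88. ]
knobtop [ 535.6 -173.7   78. ]
collarmid [ 539.3 -179.3   50. ]
pivot [608.6  84.4  58. ]
```

Emit:
{"api": "drive_tool", "payload": {
  "rows": [
    [0,0,-3.5,0.041,0,-0.003,1],
    [0,0,-3.5,0.041,0,-0.003,1],
    [0,0,-3.5,0.041,0,-0.003,1],
    [0,0,-3.5,0.041,0,-0.003,1],
    [0,0,-3.5,0.041,0,-0.003,1],
    [0,0,-3.5,0.041,0,-0.003,1],
    [0,0,-3.5,0.041,0,-0.003,1],
    [0,0,-3.5,0.041,0,-0.003,1]
  ]
}}

```text
time: 1.67
tool_pos: [0.5079, -0.4589, 0.2554]
tcp_rot: [2.867, 1.284, 0.0]
wrist_force: [-0.0, -0.2, 0.7]
width: 0.998
grip_force: 0.0
```

Emit:
{"api": "drive_tool", "payload": {
  "rows": [
    [0,0,-3.5,0.041,0,-0.003,1],
    [0,0,-3.5,0.041,0,-0.003,1],
    [0,0,-3.5,0.041,0,-0.003,1],
    [0,0,-3.5,0.041,0,-0.003,1],
    [0,0,-3.5,0.041,0,-0.003,1],
    [0,0,-3.5,0.041,0,-0.003,1],
    [0,0,-3.5,0.041,0,-0.003,1],
    [0,0,-3.5,0.041,0,-0.003,1]
  ]
}}

```text
time: 2.33
tool_pos: [0.6679, -0.176, 0.2794]
tcp_rot: [2.471, 1.94, 0.0]
wrist_force: [0.3, -0.0, 0.3]
width: 1.002
grip_force: 0.0
```

Emit:
{"api": "drive_tool", "payload": {
  "rows": [
    [0,0,-3.5,0.041,0,-0.003,1],
    [0,0,-3.5,0.041,-0.01,-0.003,1],
    [0,0,-3.5,0.041,-0.01,-0.003,1],
    [0,0,-3.5,0.041,-0.02,-0.003,1],
    [0,0,-3.5,0.041,-0.02,-0.003,1],
    [0,0,-3.5,0.041,-0.02,-0.003,1],
    [0,0,-3.5,0.041,-0.01,-0.003,1],
    [0,0,0,0,0,0,1]
  ]
}}

```text
time: 3.0
tool_pos: [0.5975, 0.1021, 0.3006]
tcp_rot: [-1.995, -2.423, -0.005]
wrist_force: [-0.2, -1.5, 0.4]
width: 1.0
grip_force: 0.0
```

Run:
```python
from h import *
p=shot('wrist'); save(p,'w1.png'); s=status.read_state(); print(s['time'],s['tool_pos'],R.from_rotvec(s['tcp_rot']).as_matrix().round(3).tolist(),s['q'].round(2)); print(np.round(p['mount'],3).tolist())
for n,X in dict(eye=(.593,.159,.047),pivot=(.606,.088,.058),grip=(.490,.216,.1)).items(): print(n,proj(p,X).round(1))
```

```text
3.05 [0.5988174  0.09902957 0.30033689] [[-0.189, 0.982, 0.001], [0.982, 0.189, 0.001], [0.001, 0.001, -1.0]] [ 0.12  0.1   1.67  0.    1.37 -0.07]
[[-0.001, 0.95, 0.312, 0.079], [1.0, 0.001, 0.0, 0.001], [0.0, 0.312, -0.95, -0.142], [0.0, 0.0, 0.0, 1.0]]
eye [284.9 125.3]
pivot [284.1 190. ]
grip [186.9  42.9]
```

View pics/w1.png

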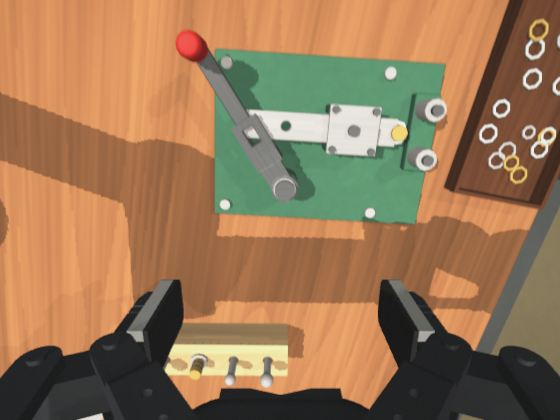

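The wrist view shows the eye as a dark hole at (286,126), the pivot at (285,187), the grip at (191,45) and the pin at (197,367) in the block, all close to the projected estimates. Next I fit the bender pose.

Run:
```python
from h import *
from scipy.optimize import least_squares
p=shot('wrist'); im=cv2.cvtColor(np.asarray(p['color']),cv2.COLOR_RGB2GRAY)
# dark eye blob centroid
w=im[116:137,276:297].astype(float); wt=np.clip(w.max()*.6-w,0,None); yy,xx=np.mgrid[116:137,276:297]
m=(np.hypot(xx-286,yy-126)<8); wt*=m; eye=((xx*wt).sum()/wt.sum(),(yy*wt).sum()/wt.sum()); print('eye px',eye)
hsv=cv2.cvtColor(np.asarray(p['color']),cv2.COLOR_RGB2HSV); red=cv2.inRange(hsv,(0,180,120),(6,255,255)); v,u=np.nonzero(red[:100,150:230]); print('red',u.mean()+150,v.mean(),len(u))
E=unproj(p,eye,.047)*1000; P=unproj(p,(285,187.5),.058)*1000; print('eye',E.round(1),'pivot',P.round(1))
G=unproj(p,(u.mean()+150,v.mean()),.098)*1000; print('grip',G.round(1), 'len',np.linalg.norm((G-P)[:2]))
gc=[unproj(p,c,.061)*1000 for c in [(330,103),(383,107),(380,157),(327,154)]]; 
for c in gc: print('guide',c.round(1))
hb=cv2.inRange(hsv,(60,60,30),(90,255,200)); c=max(cv2.findContours(hb,0,2)[0],key=cv2.contourArea)
r=cv2.minAreaRect(np.array([unproj(p,x[0],.012)[:2]*1000 for x in cv2.convexHull(c)],np.float32)); print(r)
for t in np.radians([7,7.6,8.2]):
    x=np.array([np.cos(t),np.sin(t)]); y=np.array([-x[1],x[0]]); O=P[:2]+70*y
    print('O',O.round(1),'eye b',((E[:2]-O)@x).round(1),((E[:2]-O)@y).round(1),'lever',-np.arctan2((G-P)[:2]@x,(G-P)[:2]@y),'guide ctr',[(np.mean(gc,0)[:2]-O)@x,(np.mean(gc,0)[:2]-O)@y])
```

```text
eye px (np.float64(284.498370273794), np.float64(122.0635593220339))
red 188.61473087818698 40.42492917847026 353
eye [593.6 158.5  47. ] pivot [608.   87.3  58. ]
grip [492.8 215.   98. ] len 171.98687132748793
guide [637.1 187.6  61. ]
guide [693.7 194.3  61. ]
guide [705.3 142.3  61. ]
guide [646.4 134.4  61. ]
((644.079833984375, 145.6073760986328), (269.39532470703125, 196.98045349121094), 7.533853530883789)
O [599.5 156.8] eye b -5.6 2.4 lever 0.6118188636442798 guide ctr [np.float64(71.59625532679435), np.float64(-0.9154850890909154)]
O [598.7 156.7] eye b -4.8 2.5 lever 0.6013468881323139 guide ctr [np.float64(72.31576778461039), np.float64(-1.6690135661905874)]
O [598.  156.6] eye b -4.1 2.5 lever 0.590874912620348 guide ctr [np.float64(73.02735000356428), np.float64(-2.4300353059729423)]
```

```bash
cat > m.py <<'E'
from h import *
p=shot('wrist'); save(p,'w2.png'); a=cv2.imread('pics/w1.png'); b=cv2.imread('pics/w2.png')
def mv(u,v,k=16):
    t=a[v-k:v+k,u-k:u+k]; s=b[v-k-10:v+k+10,u-k-10:u+k+10]
    r=cv2.matchTemplate(s,t,cv2.TM_CCOEFF_NORMED); _,c,_,l=cv2.minMaxLoc(r); return np.array(l)-10
for q in [(285,187),(286,126),(354,130),(191,45)]: print(q,mv(*q))
im=cv2.resize(b[20:225,160:460],None,fx=2.6,fy=2.6,interpolation=cv2.INTER_CUBIC); cv2.imwrite('pics/w2c.png',im)
E
python3 m.py
```

```text
(285, 187) [-1 -6]
(286, 126) [-2 -7]
(354, 130) [-1 -7]
(191, 45) [-3 -8]
```

View pics/w2c.png

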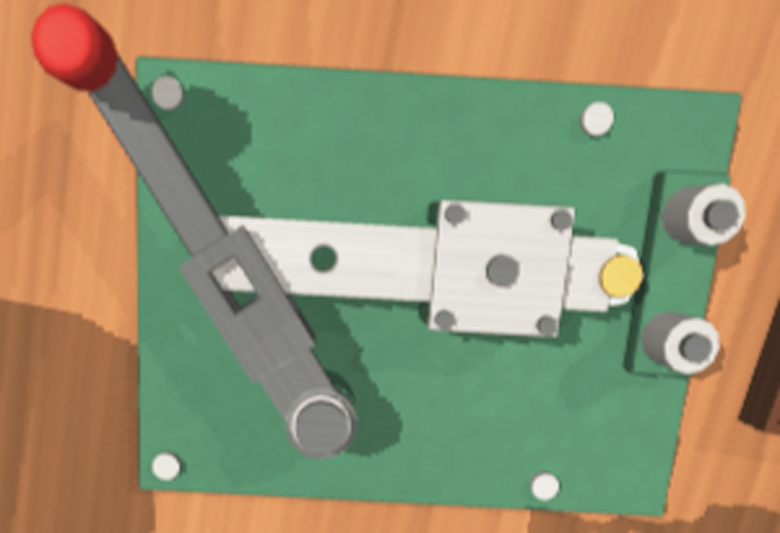

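The crop (2.6x, origin (160,20)) shows bench green through the eye at (323,258), so it is a real through hole. The pivot is at (322,427), with guide corners at (440,200), (574,208), (558,336) and (430,329).

```bash
cat > m2.py <<'E'
from h import *
from scipy.optimize import least_squares
p=shot('wrist'); print(status.read_state()['tool_pos'])
f=lambda x,y:np.array((160+x/2.6-.3,20+y/2.6-.3))
obs=[((44,15.2),.061,440,200),]
pts=[]
bx=[(0,-70,.060,322,427)]
for (x,y),(u,v) in zip([(44,None),(100,None),(100,None),(44,None)],[(440,200),(574,208),(558,336),(430,329)]): bx.append((x,None,.061,u,v))
W=[unproj(p,f(b[3],b[4]),b[2])[:2]*1000 for b in bx]
E=unproj(p,f(323,258),.047)[:2]*1000
B=[unproj(p,f(*c),.012)[:2]*1000 for c in [(137,57),(741,93),(665,515),(139,488)]]
T=[unproj(p,f(*c),.047)[:2]*1000 for c in [(240,217),(430,228),(225,290),(425,301)]]
for a,b in [(T[0],T[1]),(T[2],T[3]),(W[1],W[2]),(W[4],W[3]),(B[0],B[1]),(B[3],B[2])]: print('ang',np.degrees(np.arctan2(*(b-a)[::-1])).round(2), np.linalg.norm(b-a).round(1))
t=np.radians(7.5)
for t in np.radians([7.2,7.8]):
    x=np.array([np.cos(t),np.sin(t)]); y=np.array([-x[1],x[0]]); P=W[0]
    O=P+70*y
    b=lambda q:np.round([(q-O)@x,(q-O)@y],1)
    print('P',P.round(1),'O',O.round(1),'eye',b(E),'guide',b(np.mean(W[1:],0)),'ram edge',[b(q) for q in T],'bed',b(np.mean(B,0)))
print('eye world',E)
g=unproj(p,f(66,38),.104)[:2]*1000; print('grip',g,np.linalg.norm(g-P))
E
python3 m2.py
```

```text
[0.60028465 0.09482848 0.29936639]
ang 7.45 80.8
ang 7.53 87.2
ang 7.39 54.8
ang 7.52 54.7
ang 7.52 267.0
ang 7.52 269.1
P [606.5  88. ] O [597.7 157.5] eye [-3.9  1.1] guide [69.9  1.4] ram edge [array([-40. ,  15.7]), array([40.8, 16.1]), array([-45.5, -14.8]), array([ 41.6, -14.3])] bed [ 44.2 -18.6]
P [606.5  88. ] O [597.  157.4] eye [-3.1  1.1] guide [70.7  0.7] ram edge [array([-39.1,  16.1]), array([41.7, 15.6]), array([-45. , -14.3]), array([ 42.2, -14.7])] bed [ 44.8 -19.1]
eye world [593.72220878 158.0581652 ]
grip [492.68748978 215.39465303] 170.82241065603966
```

Emit:
{"api": "drive_tool", "payload": {
  "rows": [
    [0,0,0,0.0279,-0.0168,0.018,1],
    [0,0,0,0.0279,-0.0168,0.018,1],
    [0,0,0,0.0279,-0.0168,0.018,1],
    [0,0,0,0.0279,-0.0168,0.018,1],
    [0,0,0,0.0279,-0.0168,0.018,1]
  ]
}}

```text
time: 3.62
tool_pos: [0.4919, 0.2162, 0.2083]
tcp_rot: [2.011, 2.413, -0.0]
wrist_force: [0.4, 1.5, 0.3]
width: 1.001
grip_force: 0.0
```

Emit:
{"api": "drive_tool", "payload": {
  "rows": [
    [0,0,-6.2,0,0,0.01,1],
    [0,0,-6.2,0,0,0.01,1],
    [0,0,-6.2,0,0,0.01,1],
    [0,0,-6.2,0,0,0.01,1],
    [0,0,-6.2,0,0,0,1],
    [0,0,0,0,0,0,1],
    [0,0,0,0,0,0,1]
  ]
}}

```text
time: 4.2
tool_pos: [0.4927, 0.2159, 0.1691]
tcp_rot: [-1.296, -2.862, 0.001]
wrist_force: [-0.4, 0.5, -0.4]
width: 1.001
grip_force: 0.0
```

```bash
cat >> h.py <<'E'
def to(x,y,z=None):
    s=status.read_state(); M=R.from_rotvec(s['tcp_rot']).as_matrix(); t=s['tool_pos']
    d=np.array([x,y,t[2] if z is None else z])-t
    print('t',round(s['time'],2),'pos',t.round(4),'tool y az',np.degrees(np.arctan2(M[1,1],M[0,1])).round(2),'tilt',M[:,2].round(4),'F',s['wrist_force'].round(1),'w',round(s['width'],3),'g',round(s['grip_force'],1))
    print('shift(tool)',(M.T@d).round(4)); return s
E
python3 -c "
from h import *
to(.4915,.2158,.075)
p=shot('wrist');hsv=cv2.cvtColor(np.asarray(p['color']),cv2.COLOR_RGB2HSV); red=cv2.inRange(hsv,(0,180,120),(6,255,255)); v,u=np.nonzero(red); print(u.mean(),v.mean(),len(u),unproj(p,(u.mean(),v.mean()),.095))
"
```

```text
t 4.2 pos [0.4927 0.2159 0.1691] tool y az 41.29 tilt [-2.e-04 -4.e-04 -1.e+00] F [-0.4  0.5 -0.4] w 1.001 g 0.0
shift(tool) [ 0.0007 -0.0009  0.0941]
277.0303541315346 221.1391231028668 1186 [0.48909525 0.21742768 0.095     ]
```

Emit:
{"api": "drive_tool", "payload": {
  "rows": [
    [0,0,0,0.0,-0.001,0.02,1],
    [0,0,0,0.0,0,0.02,1],
    [0,0,0,0,0,0.02,1],
    [0,0,0,0,0,0.02,1],
    [0,0,0,0,0,0.013,1],
    [0,0,0,0,0,0,0.6],
    [0,0,0,0,0,0,0.4],
    [0,0,0,0,0,0,0.2]
  ],
  "force": 25
}}

```text
time: 4.92
tool_pos: [0.4922, 0.2166, 0.0776]
tcp_rot: [1.289, 2.863, 0.002]
wrist_force: [0.6, 1.0, 0.2]
width: 0.603
grip_force: 0.0
```

Emit:
{"api": "drive_tool", "payload": {
  "rows": [
    [0,0,0,0,0,0,0.1],
    [0,0,0,0,0,0,0.1],
    [0,0,0,0,0,0,0.1],
    [0,0,0,0,0,0,0.1]
  ]
}}

```text
time: 5.25
tool_pos: [0.4922, 0.2169, 0.078]
tcp_rot: [1.287, 2.864, 0.003]
wrist_force: [-1.1, -1.7, 6.1]
width: 0.279
grip_force: 24.8
```

Emit:
{"api": "drive_tool", "payload": {
  "rows": [
    [0,0,2,-0.0001,0.0059,0,0.1],
    [0,0,2,-0.0001,0.0059,0,0.1],
    [0,0,2,-0.0001,0.0059,0,0.1],
    [0,0,2,-0.0001,0.0059,0,0.1],
    [0,0,2,-0.0001,0.0059,0,0.1],
    [0,0,2,-0.0001,0.0059,0,0.1],
    [0,0,2,-0.0001,0.0059,0,0.1],
    [0,0,2,-0.0001,0.0059,0,0.1]
  ]
}}

```text
time: 5.92
tool_pos: [0.5315, 0.243, 0.078]
tcp_rot: [1.675, 2.656, 0.003]
wrist_force: [-1.3, -0.9, 5.8]
width: 0.28
grip_force: 24.8
```

Emit:
{"api": "drive_tool", "payload": {
  "rows": [
    [0,0,2,-0.0001,0.0059,0,0.1],
    [0,0,2,-0.0001,0.0059,0,0.1],
    [0,0,2,-0.0001,0.0059,0,0.1],
    [0,0,2,-0.0001,0.0059,0,0.1],
    [0,0,2,-0.0001,0.0059,0,0.1],
    [0,0,2,-0.0001,0.0059,0,0.1],
    [0,0,0,0,0,0,0.1],
    [0,0,0,0,0,0,0.1]
  ]
}}

```text
time: 6.58
tool_pos: [0.565, 0.2549, 0.078]
tcp_rot: [1.942, 2.468, 0.004]
wrist_force: [-0.1, -1.2, 6.7]
width: 0.284
grip_force: 25.5
```

```bash
python3 -c "
from h import *
s=to(.5,.2)
t=np.radians(7.5);x=np.array([np.cos(t),np.sin(t)]);y=np.array([-x[1],x[0]])
for P in [(.6063,.0882),(.607,.0877)]:
    d=s['tool_pos'][:2]-np.array(P); print(np.linalg.norm(d),-np.arctan2(d@x,d@y))
"
```

```text
t 6.58 pos [0.565  0.2549 0.078 ] tool y az 13.61 tilt [ 0.0029  0.0011 -1.    ] F [-0.1 -1.2  6.7] w 0.284 g 25.5
shift(tool) [-0.038  -0.0761 -0.0002]
0.17170114217297927 0.11206524900955549
0.17235577070339442 0.11530941345615546
```

Emit:
{"api": "drive_tool", "payload": {
  "rows": [
    [0,0,2.1,-0.0003,0.0063,0,0.1],
    [0,0,2.1,-0.0003,0.0063,0,0.1],
    [0,0,0,0,0,0,0.1],
    [0,0,0,0,0,0,0.1],
    [0,0,0,0,0,0,0.6],
    [0,0,0,0,0,0,0.8],
    [0,0,0,0,0,0,0.8]
  ]
}}

```text
time: 7.17
tool_pos: [0.5751, 0.2563, 0.0757]
tcp_rot: [-2.031, -2.396, 0.002]
wrist_force: [0.1, 0.3, 1.1]
width: 0.692
grip_force: 0.0
```

Emit:
{"api": "drive_tool", "payload": {
  "rows": [
    [0,0,0,0,0,-0.02,0.8],
    [0,0,0,0,0,-0.02,0.8],
    [0,0,0,-0.01,0,-0.035,0.8],
    [0,0,0,-0.03,0,-0.025,0.8],
    [0,0,0,-0.03,0,-0.02,0.8],
    [0,0,0,-0.03,0,0,0.8],
    [0,0,0,0,0,0,0.8],
    [0,0,0,0,0,0,0.8]
  ]
}}

```text
time: 7.83
tool_pos: [0.5921, 0.1565, 0.1963]
tcp_rot: [-2.035, -2.393, 0.0]
wrist_force: [0.5, 0.8, -0.1]
width: 0.804
grip_force: 0.0
```

```bash
python3 -c "
from h import *
to(.5,.2)
p=shot('wrist'); save(p,'w3.png')
b=cv2.imread('pics/w3.png'); e=proj(p,(.5937,.1582,.058)).round().astype(int); print('eye',e, proj(p,(.6063,.0882,.06)))
u,v=max(e[0]-100,0),max(e[1]-75,0); print('crop origin',u,v)
cv2.imwrite('pics/w3c.png',cv2.resize(b[v:v+150,u:u+200],None,fx=4,fy=4,interpolation=cv2.INTER_CUBIC))
"
```

```text
t 7.83 pos [0.5921 0.1565 0.1963] tool y az 9.25 tilt [-3.e-04  1.e-04 -1.e+00] F [ 0.5  0.8 -0.1] w 0.804 g 0.0
shift(tool) [ 0.0578 -0.0839  0.    ]
eye [281 199] [282.54109924 274.93199242]
crop origin 181 124
```

View pics/w3c.png

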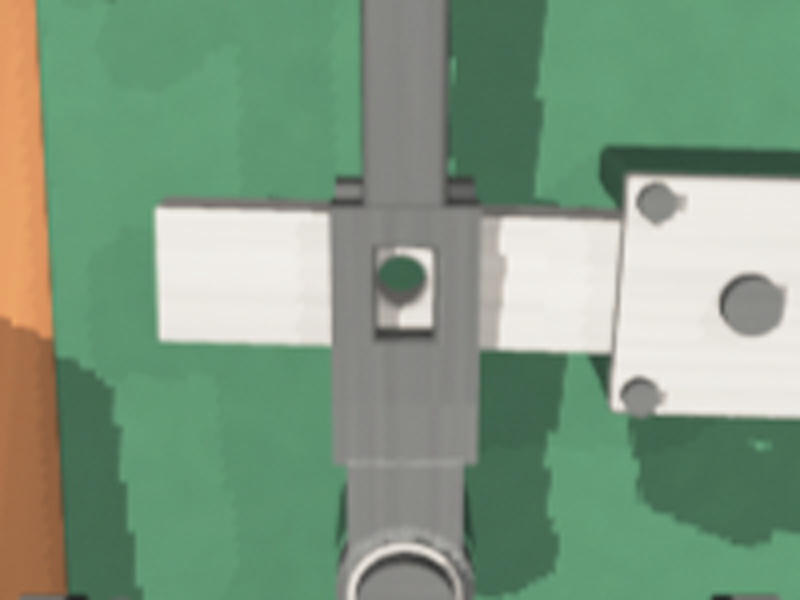

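The eye shows right inside the slot at crop (401,280), i.e. about pixel (281,194), and the slot is centred to within 1 mm. Now to the pin.

Emit:
{"api": "drive_tool", "payload": {
  "rows": [
    [0,0,0,-0.0354,-0.012,0,0.8],
    [0,0,0,-0.0354,-0.012,0,0.8],
    [0,0,0,-0.0354,-0.012,0,0.8],
    [0,0,0,-0.0354,-0.012,0,0.8],
    [0,0,0,-0.0354,-0.012,0,0.8],
    [0,0,0,-0.0354,-0.012,0,0.8],
    [0,0,0,-0.0354,-0.012,0,0.8],
    [0,0,0,-0.0354,-0.012,0,0.8]
  ]
}}

```text
time: 8.55
tool_pos: [0.5429, -0.1372, 0.1951]
tcp_rot: [-2.028, -2.396, 0.001]
wrist_force: [0.2, -0.4, 0.4]
width: 0.797
grip_force: 0.0
```

Emit:
{"api": "drive_tool", "payload": {
  "rows": [
    [0,0,0,-0.0354,-0.012,0,0.8],
    [0,0,6.9,0,0,0,0.8],
    [0,0,6.9,0,0,0,0.8],
    [0,0,6.9,0,0,0,0.8],
    [0,0,6.9,0,0,0,0.8],
    [0,0,6.9,0,0,0,0.8],
    [0,0,6.9,0,0,0,0.8],
    [0,0,6.9,0,0,0,0.8]
  ]
}}

```text
time: 9.22
tool_pos: [0.5374, -0.1724, 0.1949]
tcp_rot: [-2.835, -1.348, 0.002]
wrist_force: [0.7, 0.6, -0.7]
width: 0.804
grip_force: 0.0
```

Emit:
{"api": "drive_tool", "payload": {
  "rows": [
    [0,0,6.9,0,0,0,0.8],
    [0,0,6.9,0,0,0,0.8],
    [0,0,6.9,0,0,0,0.8],
    [0,0,6.9,0,0,0,0.8],
    [0,0,6.9,0,0,0,0.8],
    [0,0,6.9,0,0,0,0.8],
    [0,0,0,0,0,0,0.8],
    [0,0,0,0,0,0,0.8]
  ]
}}

```text
time: 9.88
tool_pos: [0.5375, -0.1728, 0.1953]
tcp_rot: [-3.129, -0.273, 0.003]
wrist_force: [0.3, -0.7, 0.1]
width: 0.798
grip_force: 0.0
```

```bash
python3 -c "
from h import *
to(.537,-.175,.0565)
p=shot('wrist'); save(p,'w4.png'); print(proj(p,(.537,-.175,.078)),proj(p,(.537,-.175,.054)))
for n in ['pin','block']:
  for m in masks_of(p,n)[:2]: print(n,m['score'],m['bbox'])
"
```

```text
t 9.88 pos [ 0.5375 -0.1728  0.1953] tool y az -80.03 tilt [-0.0017  0.001  -1.    ] F [ 0.3 -0.7  0.1] w 0.798 g 0.0
shift(tool) [-0.0007  0.0022  0.1388]
[282.31659389 210.93172145] [282.2094708  202.53856627]
pin 0.68 [271.3, 189.3, 298.1, 221.9]
block 0.81 [252.9, 46.6, 316.6, 278.0]
```

View pics/w4.png

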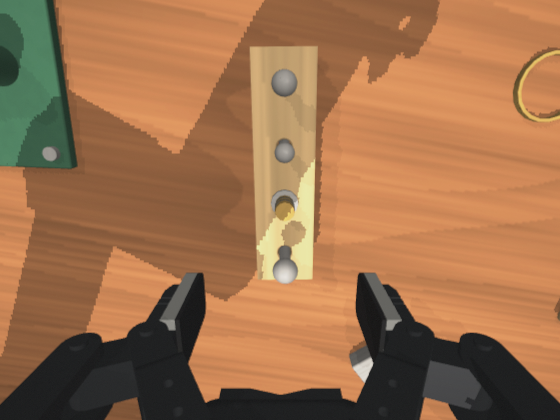

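The pin's knob top is at (285,210) and its collar at (285,203), about 2 mm along tool +y from the estimate. The finger line is clear of the punches. Now the grasp.

Emit:
{"api": "drive_tool", "payload": {
  "rows": [
    [0,0,0,0,0.0042,0.02,0.8],
    [0,0,0,0,0,0.03,0.8],
    [0,0,0,0,0,0.03,0.7],
    [0,0,0,0,0,0.03,0.6],
    [0,0,0,0,0,0.02,0.5],
    [0,0,0,0,0,0.0085,0.5],
    [0,0,0,0,0,0,0.5],
    [0,0,0,0,0,0,0.4]
  ],
  "force": 40
}}

```text
time: 10.7
tool_pos: [0.5387, -0.1783, 0.0581]
tcp_rot: [-3.13, -0.267, 0.0]
wrist_force: [0.9, 0.1, 0.3]
width: 0.405
grip_force: 0.0
```

Emit:
{"api": "drive_tool", "payload": {
  "rows": [
    [0,0,0,0,0,0,0.3],
    [0,0,0,0,0,0,0.2],
    [0,0,0,0,0,0,0.1],
    [0,0,0,0,0,0,0.1],
    [0,0,0,0,0,0,0.1]
  ]
}}

```text
time: 11.12
tool_pos: [0.54, -0.1779, 0.0602]
tcp_rot: [3.13, 0.265, 0.005]
wrist_force: [-1.0, 4.2, 5.8]
width: 0.168
grip_force: 39.0
```

```bash
python3 -c "
from h import *
s=to(.537,-.175,.0565); print(s['torque'])"
```

```text
t 11.12 pos [ 0.54   -0.1779  0.0602] tool y az -80.31 tilt [ 3.3e-03  2.0e-04 -1.0e+00] F [-1.   4.2  5.8] w 0.168 g 39.0
shift(tool) [-0.0025 -0.0033  0.0037]
[ 0.76798108  0.14522178 -0.03494045]
```

Emit:
{"api": "drive_tool", "payload": {
  "rows": [
    [0,0,0,0,0,-0.01,0.1],
    [0,0,0,0,0,-0.01,0.1],
    [0,0,0,0,0,-0.02,0.1],
    [0,0,0,0,0,-0.02,0.1],
    [0,0,0,0,0,-0.02,0.1],
    [0,0,0,0,0,-0.02,0.1],
    [0,0,0,0,0,0,0.1],
    [0,0,0,0,0,0,0.1]
  ],
  "force": 60
}}

```text
time: 11.78
tool_pos: [0.5399, -0.1792, 0.1605]
tcp_rot: [3.128, 0.265, 0.007]
wrist_force: [-0.5, 0.2, -1.9]
width: 0.156
grip_force: 58.7
```

```bash
python3 -c "
from h import *
s=to(.5937,.1582,.16); print(s['torque'])
p=shot('wrist'); save(p,'w5.png')
for m in masks_of(p,'pin')[:1]: print(m['score'],m['bbox'])
t=s['tool_pos']
for dz in (0,-.006,-.048): print(dz,proj(p,t+[0,0,dz]))
"
```

```text
t 11.78 pos [ 0.5399 -0.1792  0.1605] tool y az -80.3 tilt [ 0.0046 -0.0025 -1.    ] F [-0.5  0.2 -1.9] w 0.156 g 58.7
shift(tool) [ 1.099e-01 -3.235e-01 -1.000e-04]
[-0.01453636  0.04781291 -0.04198709]
0.93 [265.0, 239.6, 297.5, 327.2]
0 [278.94634824 284.46366993]
-0.006 [278.95977846 278.28737947]
-0.048 [279.0329929  244.61749709]
```

View pics/w5.png

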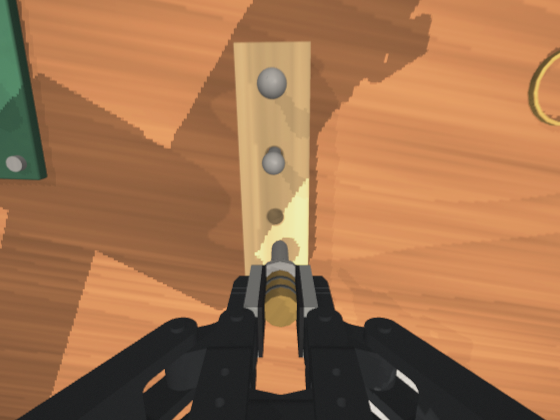

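The pin is held upright: nose at (280,241) and knob top edge at (280,326). From those I compute the pin offset in the tool frame and the eye from picture w3.

Run:
```python
from h import *
from scipy.optimize import fsolve
p=shot('wrist'); s=status.read_state(); M=R.from_rotvec(s['tcp_rot']).as_matrix(); t=s['tool_pos']
m=masks_of(p,'pin')[0]['mask']; 
for v in (241,243,246,250,254,258): print(v,np.nonzero(m[v])[0][[0,-1]] if m[v].any() else None)
def f(q,a,b):
    x,z=q   # tool x of pin, tip z below TCP (tool z)
    A=proj(p,t+M@[x+.0045,0,z]); B=proj(p,t+M@[x-.008,0,z-.070]); return [A[1]-a,B[1]-b]
for a,b in [(239.6,327.2),(240.5,326.5),(241,326)]: print(a,b,fsolve(f,[0,.045],args=(a,b)).round(4))
for y in (0,.001,.002): print(y,proj(p,t+M@[0,y,.046]))
# eye from w3 with pose at that time
W=np.eye(4); W[:3,:3]=R.from_rotvec([-2.035,-2.393,0.0]).as_matrix(); W[:3,3]=[.5921,.1565,.1963]
q=dict(p); q['T']=W@np.array(p['mount'])
for c in [(401,279),(401,281)]: print('eye',unproj(q,(181+c[0]/4-.4,124+c[1]/4-.4),.047))
```

```text
241 [275 284]
243 [273 286]
246 [272 287]
250 [272 287]
254 [272 287]
258 [272 288]
239.6 327.2 [-0.0033  0.0527]
240.5 326.5 [-0.0051  0.0557]
241 326 [-0.0062  0.0576]
0 [278.74453731 245.76393779]
0.001 [280.40419261 245.76245129]
0.002 [282.06384982 245.76096479]
eye [0.5922293 0.1620777 0.047    ]
eye [0.59230232 0.16162809 0.047     ]
```

Emit:
{"api": "drive_tool", "payload": {
  "rows": [
    [0,0,0,0.0105,-0.036,0,0.1],
    [0,0,0,0.0105,-0.036,0,0.1],
    [0,0,0,0.0105,-0.036,0,0.1],
    [0,0,0,0.0105,-0.036,0,0.1],
    [0,0,0,0.0105,-0.036,0,0.1],
    [0,0,0,0.0105,-0.036,0,0.1],
    [0,0,0,0.0105,-0.036,0,0.1],
    [0,0,0,0.0105,-0.036,0,0.1]
  ]
}}

```text
time: 12.65
tool_pos: [0.5717, 0.1214, 0.1563]
tcp_rot: [3.13, 0.266, -0.004]
wrist_force: [0.8, 0.3, -0.5]
width: 0.16
grip_force: 58.8
```

Emit:
{"api": "drive_tool", "payload": {
  "rows": [
    [0,0,0,0.0105,-0.036,0,0.1],
    [0,0,0,0,0,0.012,0.1],
    [0,0,0,0,0,0.012,0.1],
    [0,0,0,0,0,0.012,0.1],
    [0,0,0,0,0,0,0.1],
    [0,0,0,0,0,0,0.1],
    [0,0,0,0,0,0,0.1],
    [0,0,0,0,0,0,0.1]
  ]
}}

```text
time: 13.32
tool_pos: [0.5775, 0.1561, 0.1224]
tcp_rot: [-3.131, -0.263, -0.001]
wrist_force: [-0.1, -1.0, -0.7]
width: 0.158
grip_force: 58.9
```

```bash
python3 -c "
from h import *
s=to(.5783,.1565,.1225)
p=shot('wrist'); save(p,'w6.png')
b=cv2.imread('pics/w6.png'); cv2.imwrite('pics/w6c.png',cv2.resize(b[150:350,180:380],None,fx=3,fy=3,interpolation=cv2.INTER_CUBIC))
for m in masks_of(p,'pin')[:1]: print(m['score'],m['bbox'])
"
```

```text
t 13.32 pos [0.5775 0.1561 0.1224] tool y az -80.39 tilt [ 9.e-04  1.e-04 -1.e+00] F [-0.1 -1.  -0.7] w 0.158 g 58.9
shift(tool) [ 0.0008 -0.0003 -0.0001]
0.77 [267.4, 241.1, 298.0, 329.4]
```

View pics/w6c.png

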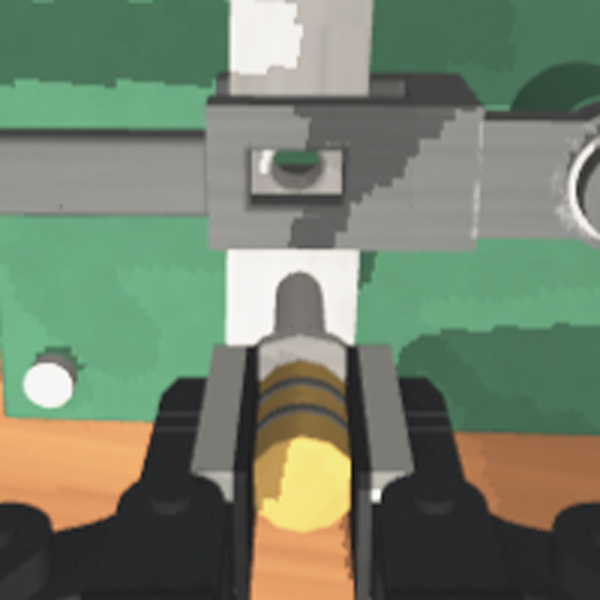

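The crop (3x, origin (180,150)) shows the eye through the slot, centred at about (297,163) with its lower rim at 187, and the nose's front edge at (299,272). Now the relative shift.

Run:
```python
from h import *
from scipy.optimize import fsolve
p=shot('wrist'); s=status.read_state(); M=R.from_rotvec(s['tcp_rot']).as_matrix(); t=s['tool_pos']; print(t)
px=lambda x,y:np.array((180+x/3-.33,150+y/3-.33))
f=lambda q:[proj(p,t+M@[q[0]+.0045,0,q[1]])[1]-px(0,272)[1],proj(p,t+M@[q[0]-.008,0,q[1]-.07])[1]-px(0,531)[1]]
x,z=fsolve(f,[0,.05]); print('pin x,tipz',x,z)
for zz in (z,.0525):
    n=unproj(p,px(299,272),t[2]-zz)-M@[.0045,0,0]; print('tip world',n.round(4))
e=unproj(p,px(297,163),.047); print('eye',e.round(4)); 
lo=unproj(p,px(297,187),.047)+M@[.00575,0,0]; print('eye from low rim',lo.round(4))
L=[unproj(p,px(u,165),.047)[:2] for u in (270,322)]; print('width',np.linalg.norm(L[0]-L[1]))
S=[unproj(p,px(*c),.058) for c in [(249,148),(345,148),(248,196),(344,196)]]; print('slot ctr',np.mean(S,0).round(4),[np.linalg.norm(S[i]-S[j]).round(4) for i,j in [(0,1),(0,2)]])
print('shift tool',(M.T@(lo-n)).round(4),(M.T@(np.mean(S,0)-n)).round(4))
```

```text
[0.5776213  0.156624   0.12270843]
pin x,tipz -0.005153706951974682 0.055979672099345575
tip world [0.5726 0.1556 0.0667]
tip world [0.5741 0.1558 0.0702]
eye [0.5948 0.1598 0.047 ]
eye from low rim [0.5949 0.1599 0.047 ]
width 0.011573170719384011
slot ctr [0.5959 0.1601 0.058 ] [np.float64(0.0202), np.float64(0.0106)]
shift tool [ 0.0212 -0.0005  0.0232] [ 0.0223 -0.0005  0.0122]
```

Emit:
{"api": "drive_tool", "payload": {
  "rows": [
    [0,0,0,0.008,0,0,0.1],
    [0,0,0,0.008,-0.0005,0,0.1],
    [0,0,0,0.0055,0,0,0.1],
    [0,0,0,0,0,0.003,0.1],
    [0,0,0,0,0,0.003,0.1],
    [0,0,0,0,0,0,0.1],
    [0,0,0,0,0,0,0.1],
    [0,0,0,0,0,0,0.1]
  ]
}}

```text
time: 14.13
tool_pos: [0.5976, 0.1612, 0.1155]
tcp_rot: [3.13, 0.266, -0.001]
wrist_force: [-0.0, -0.2, -0.3]
width: 0.157
grip_force: 58.9
```

```bash
python3 -c "
from h import *
s=to(.5783,.1565,.1225)
p=shot('wrist'); save(p,'w7.png')
b=cv2.imread('pics/w7.png'); cv2.imwrite('pics/w7c.png',cv2.resize(b[190:310,200:360],None,fx=5,fy=5,interpolation=cv2.INTER_CUBIC))
"
```

```text
t 14.13 pos [0.5976 0.1612 0.1155] tool y az -80.29 tilt [-8.e-04 -2.e-04 -1.e+00] F [-0.  -0.2 -0.3] w 0.157 g 58.9
shift(tool) [-0.0198  0.0013 -0.007 ]
```

View pics/w7c.png

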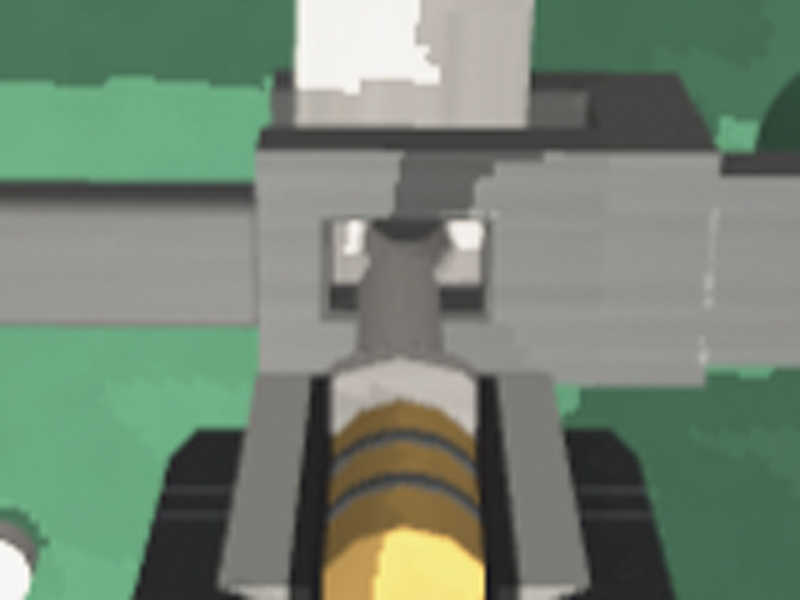

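The nose is over the slot: its front edge is at crop (400,230), and the slot spans cols 325–488 and rows 218–318. I check numerically whether it is centred.

Run:
```python
from h import *
p=shot('wrist'); s=status.read_state(); M=R.from_rotvec(s['tcp_rot']).as_matrix(); t=s['tool_pos']; print(t)
px=lambda x,y:np.array((200+x/5-.4,190+y/5-.4))
S=[unproj(p,px(*c),.058) for c in [(325,218),(488,218),(325,318),(488,318)]]; c=np.mean(S,0); print('slot',c.round(4),[np.linalg.norm(S[i]-S[j]).round(4) for i,j in [(0,1),(0,2)]])
for v in (225,232):
  for zz in (.0525,.0555):
    n=unproj(p,px(401,v),t[2]-zz)-M@[.0045,0,0]; print(v,zz,n.round(4),'slot-tip',(M.T@(c-n)).round(4), 'tip in tool',(M.T@(n-t)).round(4))
g=np.asarray(p['color']).astype(int)
col=cv2.cvtColor(np.asarray(p['color']),cv2.COLOR_RGB2GRAY); print(col[228:262,280].tolist()); print(col[232,258:302].tolist()); print(col[228:262,268].tolist())
```

```text
[0.59791494 0.16119641 0.11583755]
slot [0.5946 0.1596 0.058 ] [np.float64(0.0205), np.float64(0.0138)]
225 0.0525 [0.598  0.1609 0.0633] slot-tip [-0.0035  0.0007  0.0053] tip in tool [-0.      0.0003  0.0525]
225 0.0555 [0.5968 0.1607 0.0603] slot-tip [-0.0024  0.0007  0.0023] tip in tool [-0.0012  0.0003  0.0555]
232 0.0525 [0.597  0.1607 0.0633] slot-tip [-0.0026  0.0007  0.0053] tip in tool [-0.0009  0.0003  0.0525]
232 0.0555 [0.5959 0.1605 0.0603] slot-tip [-0.0014  0.0007  0.0023] tip in tool [-0.0021  0.0003  0.0555]
[99, 98, 97, 98, 97, 87, 72, 65, 64, 63, 89, 106, 113, 116, 116, 117, 117, 118, 118, 118, 119, 119, 119, 119, 120, 120, 120, 120, 120, 121, 119, 118, 119, 144]
[153, 153, 153, 152, 153, 153, 152, 153, 152, 152, 152, 151, 152, 151, 151, 151, 149, 143, 143, 139, 120, 98, 97, 98, 98, 98, 98, 98, 98, 97, 98, 97, 98, 98, 97, 113, 148, 147, 152, 163, 162, 158, 146, 146]
[152, 150, 151, 151, 152, 140, 152, 170, 169, 169, 170, 187, 185, 170, 169, 171, 170, 170, 145, 93, 63, 64, 66, 67, 99, 114, 139, 156, 153, 153, 153, 154, 155, 141]
```

Emit:
{"api": "drive_tool", "payload": {
  "rows": [
    [0,0,0,-0.0005,0.0003,0.001,0.1],
    [0,0,0,0,0,0.001,0.1],
    [0,0,0,0,0,0.001,0.1],
    [0,0,0,0,0,0.001,0.1],
    [0,0,0,0,0,0.001,0.1],
    [0,0,0,0,0,0.001,0.1],
    [0,0,0,0,0,0,0.1]
  ]
}}

```text
time: 14.82
tool_pos: [0.5974, 0.1608, 0.1095]
tcp_rot: [3.13, 0.266, -0.001]
wrist_force: [0.1, 0.1, -0.5]
width: 0.16
grip_force: 58.9
```

Emit:
{"api": "drive_tool", "payload": {
  "rows": [
    [0,0,0,0,0,0.001,0.1],
    [0,0,0,0,0,0.001,0.1],
    [0,0,0,0,0,0.001,0.1],
    [0,0,0,0,0,0,0.1]
  ]
}}

```text
time: 15.15
tool_pos: [0.5975, 0.1608, 0.1065]
tcp_rot: [3.13, 0.266, -0.001]
wrist_force: [-0.2, -0.2, -0.3]
width: 0.16
grip_force: 58.9
```

Emit:
{"api": "drive_tool", "payload": {
  "rows": [
    [0,0,0,0,0,0.001,0.1],
    [0,0,0,0,0,0.001,0.1],
    [0,0,0,0,0,0.001,0.1],
    [0,0,0,0,0,0.001,0.1],
    [0,0,0,0,0,0,0.1]
  ]
}}

```text
time: 15.57
tool_pos: [0.5974, 0.1607, 0.1025]
tcp_rot: [3.13, 0.266, -0.001]
wrist_force: [-0.3, -0.3, -1.5]
width: 0.159
grip_force: 58.9
```

Emit:
{"api": "drive_tool", "payload": {
  "rows": [
    [0,0,0,0,0,0.001,0.1],
    [0,0,0,0,0,0.001,0.1],
    [0,0,0,0,0,0,0.1]
  ]
}}

```text
time: 15.82
tool_pos: [0.5975, 0.1608, 0.1006]
tcp_rot: [3.13, 0.266, -0.001]
wrist_force: [0.0, 0.5, -0.7]
width: 0.154
grip_force: 58.9
```

Emit:
{"api": "drive_tool", "payload": {
  "rows": [
    [0,0,0,0,0,0.001,0.1],
    [0,0,0,0,0,0.001,0.1],
    [0,0,0,0,0,0,0.1]
  ]
}}

```text
time: 16.07
tool_pos: [0.5975, 0.1608, 0.0986]
tcp_rot: [3.13, 0.266, -0.001]
wrist_force: [0.5, -0.6, -0.1]
width: 0.158
grip_force: 58.9
```

Emit:
{"api": "drive_tool", "payload": {
  "rows": [
    [0,0,0,0,0,0.001,0.1],
    [0,0,0,0,0,0,0.1]
  ]
}}

```text
time: 16.23
tool_pos: [0.5975, 0.1608, 0.0976]
tcp_rot: [3.13, 0.266, -0.001]
wrist_force: [0.8, -1.1, 0.5]
width: 0.159
grip_force: 58.9
```

Emit:
{"api": "drive_tool", "payload": {
  "rows": [
    [0,0,0,0,0,0.001,0.1],
    [0,0,0,0,0,0,0.1]
  ]
}}

```text
time: 16.4
tool_pos: [0.5975, 0.1608, 0.0966]
tcp_rot: [3.13, 0.266, -0.0]
wrist_force: [-0.1, 0.3, -1.2]
width: 0.158
grip_force: 58.9
```

Emit:
{"api": "drive_tool", "payload": {
  "rows": [
    [0,0,0,0,0,0.001,0.1],
    [0,0,0,0,0,0,0.1]
  ]
}}

```text
time: 16.57
tool_pos: [0.5975, 0.1608, 0.0956]
tcp_rot: [3.13, 0.266, -0.0]
wrist_force: [0.9, -1.5, -1.7]
width: 0.161
grip_force: 58.9
```

Emit:
{"api": "drive_tool", "payload": {
  "rows": [
    [0,0,0,0,0,0.001,0.1],
    [0,0,0,0,0,0,0.1]
  ]
}}

```text
time: 16.73
tool_pos: [0.5975, 0.1608, 0.0946]
tcp_rot: [3.13, 0.266, -0.0]
wrist_force: [-0.5, 0.2, -0.4]
width: 0.157
grip_force: 58.9
```

Emit:
{"api": "drive_tool", "payload": {
  "rows": [
    [0,0,0,0,0,0.0015,0.1],
    [0,0,0,0,0,0.0015,0.1],
    [0,0,0,0,0,0.0015,0.1],
    [0,0,0,0,0,0.0015,0.1],
    [0,0,0,0,0,0,0.1]
  ]
}}

```text
time: 17.15
tool_pos: [0.5974, 0.1608, 0.0883]
tcp_rot: [-3.13, -0.266, 0.001]
wrist_force: [-0.8, 0.0, -0.1]
width: 0.154
grip_force: 58.9
```

Emit:
{"api": "drive_tool", "payload": {
  "rows": [
    [0,0,0,0,0,0.0015,0.1],
    [0,0,0,0,0,0.0015,0.1],
    [0,0,0,0,0,0.0015,0.1],
    [0,0,0,0,0,0,0.1]
  ]
}}

```text
time: 17.48
tool_pos: [0.5975, 0.1608, 0.0839]
tcp_rot: [3.13, 0.266, -0.001]
wrist_force: [0.2, -0.1, 0.1]
width: 0.157
grip_force: 58.9
```

Emit:
{"api": "drive_tool", "payload": {
  "rows": [
    [0,0,0,0,0,0.0015,0.1],
    [0,0,0,0,0,0.0015,0.1],
    [0,0,0,0,0,0.0015,0.1],
    [0,0,0,0,0,0,0.1]
  ]
}}

```text
time: 17.82
tool_pos: [0.5975, 0.1608, 0.0794]
tcp_rot: [-3.13, -0.265, 0.001]
wrist_force: [0.8, -0.6, -1.3]
width: 0.157
grip_force: 58.9
```

Emit:
{"api": "drive_tool", "payload": {
  "rows": [
    [0,0,0,0,0,0.0015,0.1],
    [0,0,0,0,0,0.0015,0.1],
    [0,0,0,0,0,0.0015,0.1],
    [0,0,0,0,0,0,0.1]
  ]
}}

```text
time: 18.15
tool_pos: [0.5975, 0.1608, 0.0749]
tcp_rot: [-3.13, -0.266, 0.001]
wrist_force: [-0.8, -0.7, -0.5]
width: 0.159
grip_force: 58.9
```

Emit:
{"api": "drive_tool", "payload": {
  "rows": [
    [0,0,0,0,0,0.001,0.1],
    [0,0,0,0,0,0.001,0.1],
    [0,0,0,0,0,0.001,0.1],
    [0,0,0,0,0,0,0.1]
  ]
}}

```text
time: 18.48
tool_pos: [0.5976, 0.1608, 0.0721]
tcp_rot: [-3.13, -0.266, 0.0]
wrist_force: [0.8, -0.9, -1.3]
width: 0.161
grip_force: 58.9
```

Emit:
{"api": "drive_tool", "payload": {
  "rows": [
    [0,0,0,0,0,0.001,0.1],
    [0,0,0,0,0,0.001,0.1],
    [0,0,0,0,0,0,0.1]
  ]
}}

```text
time: 18.73
tool_pos: [0.5976, 0.1608, 0.0701]
tcp_rot: [3.13, 0.266, -0.0]
wrist_force: [0.7, -0.3, -0.3]
width: 0.156
grip_force: 58.9
```

Emit:
{"api": "drive_tool", "payload": {
  "rows": [
    [0,0,0,0,0,0.001,0.1],
    [0,0,0,0,0,0.0005,0.1],
    [0,0,0,0,0,0,0.1]
  ]
}}

```text
time: 18.98
tool_pos: [0.5976, 0.1608, 0.0687]
tcp_rot: [-3.13, -0.266, 0.0]
wrist_force: [0.1, -0.1, -0.8]
width: 0.162
grip_force: 58.9
```

Emit:
{"api": "drive_tool", "payload": {
  "rows": [
    [0,0,0,0,0,0.0005,0.1],
    [0,0,0,0,0,0,0.1]
  ]
}}

```text
time: 19.15
tool_pos: [0.5976, 0.1608, 0.0684]
tcp_rot: [3.13, 0.266, -0.0]
wrist_force: [-0.8, 0.0, -1.4]
width: 0.156
grip_force: 59.0
```

```bash
python3 -c "
from h import *
to(.6,.16)
p=shot('wrist'); save(p,'w8.png')
b=cv2.imread('pics/w8.png'); cv2.imwrite('pics/w8c.png',cv2.resize(b[190:340,190:370],None,fx=4,fy=4,interpolation=cv2.INTER_CUBIC))
"
```

```text
t 19.15 pos [0.5976 0.1608 0.0684] tool y az -80.3 tilt [-0. -0. -1.] F [-0.8  0.  -1.4] w 0.156 g 59.0
shift(tool) [ 0.0022  0.0012 -0.    ]
```

View pics/w8c.png

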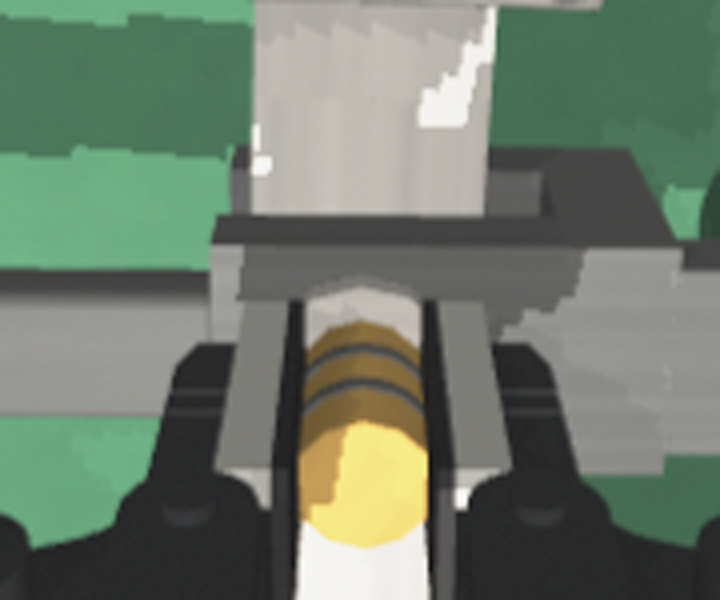

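The collar is all but on the fork (front edge at crop (362,285)), with no contact force yet. I go on down in half millimetres.

Emit:
{"api": "drive_tool", "payload": {
  "rows": [
    [0,0,0,0,0,0.0005,0.1],
    [0,0,0,0,0,0,0.1]
  ]
}}

```text
time: 19.37
tool_pos: [0.5977, 0.1608, 0.0683]
tcp_rot: [-3.13, -0.266, -0.0]
wrist_force: [-2.4, -1.5, 3.3]
width: 0.155
grip_force: 59.2
```

Emit:
{"api": "drive_tool", "payload": {
  "rows": [
    [0,0,0,0,0,0.0005,0.1],
    [0,0,0,0,0,0,0.1]
  ]
}}

```text
time: 19.53
tool_pos: [0.5978, 0.1608, 0.0682]
tcp_rot: [-3.13, -0.266, -0.0]
wrist_force: [-3.6, -1.1, 5.6]
width: 0.159
grip_force: 59.5
```

Emit:
{"api": "drive_tool", "payload": {
  "rows": [
    [0,0,0,0,0,0.0005,0.1],
    [0,0,0,0,0,0,0.1]
  ]
}}

```text
time: 19.7
tool_pos: [0.5979, 0.1608, 0.0682]
tcp_rot: [-3.13, -0.266, -0.001]
wrist_force: [-3.7, -0.7, 7.6]
width: 0.161
grip_force: 59.8
```

Contact at TCP 68.2 mm equals fork 58 + 10.2 mm, the same as when the collar rested on the block, so it is seated. I release and back off.

Emit:
{"api": "drive_tool", "payload": {
  "rows": [
    [0,0,0,0,0,-0.001,0.2],
    [0,0,0,0,0,0,0.3],
    [0,0,0,0,0,0,0.4],
    [0,0,0,0,0,0,0.45],
    [0,0,0,0,0,0,0.45],
    [0,0,0,0,0,-0.005,0.45],
    [0,0,0,0,0,-0.01,0.45],
    [0,0,0,0,0,-0.02,0.45]
  ]
}}

```text
time: 20.37
tool_pos: [0.5956, 0.1603, 0.1011]
tcp_rot: [3.13, 0.266, -0.008]
wrist_force: [0.1, -0.7, -0.1]
width: 0.456
grip_force: 0.0
```

Emit:
{"api": "drive_tool", "payload": {
  "rows": [
    [0,0,0,0,0,-0.03,0.45],
    [0,0,0,-0.02,0,-0.03,0.45],
    [0,0,0,-0.03,0,-0.02,0.45],
    [0,0,0,-0.03,0,0,0.45],
    [0,0,0,0,0,0,0.45],
    [0,0,0,0,0,0,0.45],
    [0,0,0,0,0,0,0.45]
  ]
}}

```text
time: 20.95
tool_pos: [0.5194, 0.1475, 0.1837]
tcp_rot: [-3.13, -0.266, -0.003]
wrist_force: [0.1, 1.0, 0.1]
width: 0.452
grip_force: 0.0
```

```bash
python3 -c "
from h import *
to(.6,.16)
p=shot('wrist'); e=proj(p,(.5949,.1599,.06)); print(e)
save(p,'w9.png'); b=cv2.imread('pics/w9.png'); u,v=[int(max(a,0)) for a in e-[80,60]]
w=cv2.resize(b[v:v+120,u:u+160],(480,360),interpolation=cv2.INTER_CUBIC)
q=shot('scene'); save(q,'s9.png'); c=cv2.imread('pics/s9.png'); e=proj(q,(.5949,.1599,.06)).astype(int)
s=cv2.resize(c[e[1]-30:e[1]+30,e[0]-40:e[0]+40],(320,240),interpolation=cv2.INTER_CUBIC); s=cv2.copyMakeBorder(s,0,120,0,0,0)
cv2.imwrite('pics/f.png',np.hstack([w,s]))
"
```

```text
t 20.95 pos [0.5194 0.1475 0.1837] tool y az -80.3 tilt [ 2.e-03  4.e-04 -1.e+00] F [0.1 1.  0.1] w 0.452 g 0.0
shift(tool) [0.0815 0.0012 0.0002]
[280.08813682 110.10463781]
```

View pics/f.png

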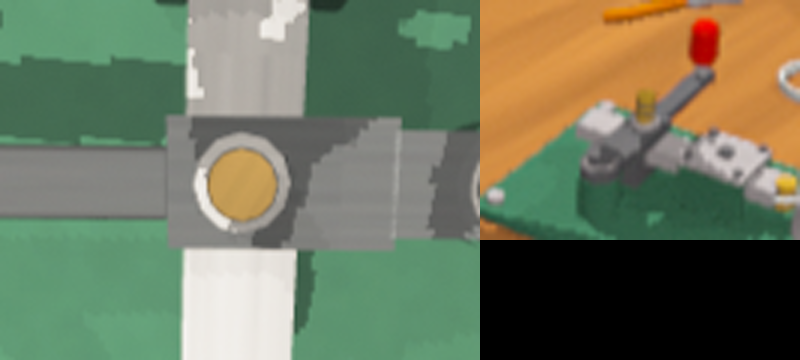

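The left panel shows the collar lying concentric and flat on the fork at (242,185). In the scene crop on the right the pin stands upright at (647,105), and the gripper is clear. I hand the job in.

```bash
python3 -c "
from workcell import workorder
print(workorder.finish_job())"
```

```text
the job is handed in; nothing more can be done
None
```

The lever is coupled to the ram: the pin is threaded through the fork and the eye, its collar is seated on the fork and the gripper is clear; the job was handed in at about 21 s, and no verdict came back.

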